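# Shut and pin a hinged drill jig

## Task

Take the open leaf of the drill jig by its ball and lower it shut over the blank, without letting it drop. Then take the steel locating pin (round collar, ribbed straight grip) out of the wooden rack and push it down through the leaf and the blank until its collar sits on the leaf. Finish holding: keep pressing down, on the pin or on the leaf, hard enough that the leaf stays squeezed fully shut against its rubber pads as for drilling, and do not let go; leave the other tools and things on the bench where they are.

Things in the scene. Friction and masses are not known exactly. Their poses are not given: they have to be found in the camera images.
- jig: Base of the hinged drill jig, dark steel, screwed to the bench: foot plate 170 x 124 x 8 mm, on it a block with the flat steel blank (100 x 44 x 5 mm, top 39 mm above the bench). Origin: centre of the underside. x axis points to the hinge end, y lies along the hinge, z is up. Two rails beside the blank, tops at 43 mm, stop the shut leaf.
- leaf (a joint): Leaf angle on its hinge (rad). 0: shut as far as its own weight takes it, resting on the rubber pads under it; 1.53: upright; rear stop 2.06. Hinge friction (0.15 N m) holds it where it is left above about 1.1; below 1 it falls shut. The leaf is aluminium, 115 x 110 x 12 mm, 0.4 kg.
- leaf_plate (a joint): How far the leaf is squeezed down on its rubber pads (rad). 0: not pressed, the leaf then stands 0.04 rad proud (4 mm at the large hole, 7 mm at the ball); 0.04: pressed fully shut, flat on the rails. Pressing at the large hole starts to move it at about 2 N and takes about 9 N to the end, where it stops hard. It springs back when let go.
- leaf_hinge (a point): Middle of the hinge axis, 49 mm above the bench, 65 mm along the jig's +x from its origin. The axis is level, along the jig's y; the leaf opens by swinging up from the jig's -x side over to its +x side.
- ball (a point): Centre of the black ball handle, 28 mm across, on an 8 mm rod at the leaf's free edge: 170 mm from the hinge axis, 40 mm beyond the edge of the leaf, in the leaf's mid-plane (49 mm above the bench when shut). Room all round it for fingers.
- leaf_hole (a point): Centre of the mouth of the large hole in the leaf's top face: 11.6 mm bore in a flush steel bush 23 mm across, on the leaf's centre line 100 mm from the hinge axis, 55 mm above the bench when shut. (The two raised bushes near the hinge, 6 mm bore, are for the drill.)
- blank_hole (a point): Centre of the mouth of the 11.6 mm hole in the blank's top face, 39 mm above the bench, 35 mm along the jig's -x from its origin; straight under the leaf's large hole when the leaf is shut. Below the blank the hole goes on in the block, 12 mm wide, down to 8 mm above the bench. Axes as the jig's.
- rack: Hardwood rack, 60 x 200 x 40 mm, fixed to the bench, with four upright holes in a row along its y axis at -75, -25, 25 and 75 mm (28 mm deep, bottom 12 mm above the bench). The pin and two other tools stand in three of them, in any order. Origin: centre of the underside.
- pin_grip (a point): Middle of the locating pin's ribbed grip (16 mm across, 50 mm long). The pin, 0.12 kg steel, stands upright in the rack, this point 86 mm above the bench; also 86 mm when pushed home. It lies 74 mm above the tip; heights above the tip: grip 49 to 99, round collar 22 mm across 43 to 49, plain 10 mm shank with bevelled tip below. z axis up along the pin.
- pin_tip (a point): Centre of the pin's tip. Home, it is 27 mm below the top of the blank.
- hex_bolt: Hex-headed bolt standing in the rack, 70 mm long, 10 mm shank, 17 mm head. Origin: its tip. To be left there.
- t_driver: T-handled driver standing in the rack, 89 mm long, 64 mm crossbar. Origin: its tip. To be left there.
- hammer: Hammer lying on the bench, 290 mm. Leave it.
- screwdriver: Screwdriver lying on the bench, 170 mm. Leave it.
- wrench: Open wrench lying on the bench, 160 mm. Leave it.
- screw_jar: Glass jar with a steel cap, 52 mm across, 65 mm high. Leave it.
- tape_roll: Roll of tape lying flat, 100 mm across, 25 mm high. Leave it.
- drill: Cordless drill lying on its side, about 300 mm long. Leave it.

How it is judged:
By the outcome, as a careful person would: the job done as asked, in the order asked, and still so for the second after the job is handed in, while the arm keeps its last pose, push and grip.
It also fails if it takes over 72 s, if anything falls off the work surface, if the arm or the gripper's body presses on something with over 40 N, if the wrist force passes 120 N, or if a joint passes its speed limit or range.

## Robot

A 6-joint arm with a two-finger parallel gripper is mounted at the origin on the work surface. World frame = base frame: x ahead of the robot, y to its left, z up, the work surface at z = 0. Lengths are in mm, angles in rad, forces in N, time in s.
With the tool pointing down it reaches from about 350 to 800 mm from the base axis. Payload 7.3 kg.
Tool frame: the origin (TCP) lies at the very end of the fingers, on their centre line; the grasp point (between the pads) lies 19 mm behind it; z points along the fingers, y is the line along which they close (so a half turn about z gives the same grasp; the last joint's range is limited). The gripper opens to 85 mm and grips with 20 to 120 N. Pads are 22 mm wide; open, the fingers measure 114 mm over their backs; the gripper's body (76 mm by 85 mm) begins 54 mm behind the grasp point. The pads swing forward as they close: fully open they stand 13 mm farther back than shut.
Start: joints at [-1.388, 0.342, 1.524, -0, 1.275, -0.146], TCP at [169.549, -496.888, 231.322] pointing down, gripper open.
Joint ranges: [-2.53, 2.53], [-0.77, 2.02], [0.04, 2.7], [-1, 4.14], [0.28, 2.66], [-3.11, 3.11]. Speed limits (rad/s): [2.57, 2.57, 3.14, 3.14, 3.14, 3.14].

## Interface

Orientations are given as a rotation vector (axis times angle).
In Python, from bench import monitor, imaging, robot gives the robot as it stands. The module is installed in compiled form; this text tells all that it offers.
- The arm moves only by the shell command python3 -m jog 'ROWS' [OPENING] [FORCE]. ROWS is JSON, a list that holds one entry, the list of rows, each a list of 6 numbers: the shift along the tool's x, y, z scaled (see below), then the turn, a rotation vector about the tool's x, y, z scaled (see below). In form: [[[tx, ty, tz, wx, wy, wz], ...]]. A call has 1 to 8 rows; each row is the pose to reach, as a shift and turn from the pose commanded when the call began, along the tool's axes at that moment, turning the shorter way round; what a row does not reach only later rows make up. The controller multiplies each number of a shift by 200 mm and each number of a turn by 180 degrees. A row lasts 1/8 s, in which the tool goes at most 62.5 mm and 10.7 degrees, less where a joint would pass 70% of its speed; a pose out of reach is approached as far as the arm can. A call with a number of a shift or a turn outside -1 to 1 is refused whole. A call with a gripper value outside its range is refused whole. OPENING is the finger opening in mm, from 0 to 85.4, set as the call begins (- or left out, the last holds). The fingers move at their own pace and stop on an object; FORCE is the grip in N (left out, the last holds). Time passes only in rows, so rows that repeat a pose let the fingers close. It gives the time, the measured TCP pose, the force, the opening and the grip force at its end, in the units of the state.
- monitor.get_state(): the state, without advancing time (a new reading comes with each control period).
- imaging.read_camera(name): name is "side" or "top" or "wrist"; returns a dict with "image" (384x512x3 uint8, red, green, blue), "fx", "fy", "cx", "cy" (pixels), "rvec" (rotation vector, rad) and "tvec" (3), from world to camera coordinates, as OpenCV has them. Camera axes: x right, y down, z forward; pixel columns grow to the right and rows downward; lengths in mm; the calibration is good to about 2 mm. A picture is of the moment at which its call begins. There is no depth.
- robot.close_job(): hands the job in; it is judged then, once.
The state is a dict: "time_s": time; "joint_positions": joint angles; "dq": joint speeds; "tau": joint torques, N m; "ee_pos": TCP position; "eef_rot": TCP orientation; "contact_force": force on the tool from outside, world axes, zero at the start; "ft_torque": the same for the moment, N m; "finger_gap": finger opening in mm; "finger_force": force on a finger pad.
Only numpy, scipy, OpenCV 4.12 (cv2) and the standard library are available. Lean on these libraries where they do the work, as an engineer would, in place of code of your own. Each camera call takes 0.05 s, during which the arm holds its last target. There are 200 camera calls.

## Working session

There is one attempt and no reset: what is moved stays moved. The work goes in short steps, Python scripts to look and compute and a shell command to move; the robot and the scene stay as the last step left them, time stands still between calls to the robot, and variables do not carry over. Pictures are saved under pics/ and viewed, at most 10 in all, crops included, and the job is handed in when it is done.

```bash
mkdir -p pics; cat > h.py <<'E'
import numpy as np, cv2
from scipy.spatial.transform import Rotation as R
from bench import monitor, imaging, robot
def snap(name,fn,box=None,scale=1):
    c=imaging.read_camera(name); np.save('pics/'+fn+'.npy',c,allow_pickle=True)
    im=c['image'][:,:,::-1]; cv2.imwrite('pics/'+fn+'_full.png',im)
    if box: im=im[box[1]:box[3],box[0]:box[2]]
    im=cv2.resize(im,None,fx=scale,fy=scale,interpolation=cv2.INTER_CUBIC); cv2.imwrite('pics/'+fn+'.png',im); return c
def load(fn): return np.load('pics/'+fn+'.npy',allow_pickle=True).item()
def ray(c,u,v):
    M=R.from_rotvec(np.ravel(c['rvec'])).as_matrix(); o=-M.T@np.ravel(c['tvec'])
    d=M.T@np.array([(u-c['cx'])/c['fx'],(v-c['cy'])/c['fy'],1]); return o,d
def atz(c,u,v,z):
    o,d=ray(c,u,v); return o+d*(z-o[2])/d[2]
def proj(c,p):
    M=R.from_rotvec(np.ravel(c['rvec'])).as_matrix(); q=M@np.asarray(p,float)+np.ravel(c['tvec'])
    return np.array([c['fx']*q[0]/q[2]+c['cx'],c['fy']*q[1]/q[2]+c['cy']])
def rel(p,Rt=None):
    """row numbers from the measured pose to TCP position p, rotation Rt"""
    s=monitor.get_state(); R0=R.from_rotvec(s['eef_rot'])
    t=R0.inv().apply(np.array(p)-s['ee_pos'])/200
    w=np.zeros(3) if Rt is None else (R0.inv()*Rt).as_rotvec()/np.pi
    return np.round(t,4),np.round(w,4)
E
python3 - <<'E'
from h import *
np.set_printoptions(precision=3,suppress=True)
a=imaging.read_camera('top');b=imaging.read_camera('side')
np.save('pics/top0.npy',a,allow_pickle=True);np.save('pics/side0.npy',b,allow_pickle=True)
im=np.vstack([a['image'],b['image']])[:,:,::-1]
cv2.imwrite('pics/top0.png',cv2.resize(im[:384],(800,600),interpolation=cv2.INTER_CUBIC));cv2.imwrite('pics/side0.png',cv2.resize(im[384:],(800,600),interpolation=cv2.INTER_CUBIC))
for c in(a,b):print(ray(c,256,192),c['fx'])
s=monitor.get_state();print(s);print(R.from_rotvec(s['eef_rot']).as_matrix())
E
```

```text
(array([ 390.851,  -27.025, 1331.693]), array([ 0.138, -0.021, -0.99 ])) 368.05038790628896
(array([ 252.613, 1103.908,  812.343]), array([ 0.23 , -0.831, -0.506])) 375.9264551754491
{'time_s': 0.1, 'joint_positions': array([-1.388,  0.343,  1.525,  0.   ,  1.275, -0.146]), 'dq': array([-0.001, -0.002, -0.004, -0.   ,  0.   ,  0.   ]), 'tau': array([  0.002, -43.445, -24.649,  -0.   ,   0.005,  -0.   ]), 'ee_pos': array([ 169.469, -496.501,  230.699]), 'eef_rot': array([-3.098, -0.514,  0.   ]), 'contact_force': array([-0.582, -0.201,  0.536]), 'ft_torque': array([ 0.004,  0.001, -0.037]), 'finger_force': 0.0, 'finger_gap': 85.17297865907129}
[[ 0.946  0.323 -0.   ]
 [ 0.323 -0.946  0.001]
 [ 0.    -0.001 -1.   ]]
```

View pics/top0.png

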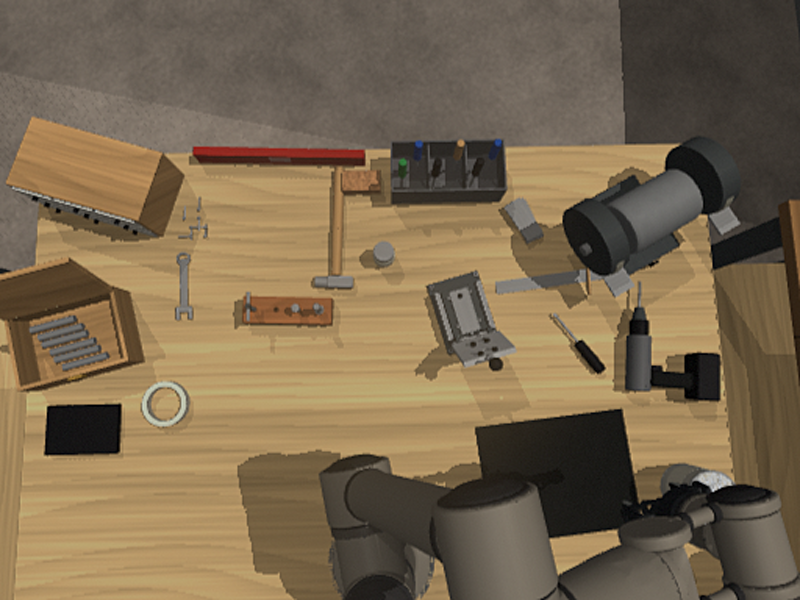

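View pics/side0.png

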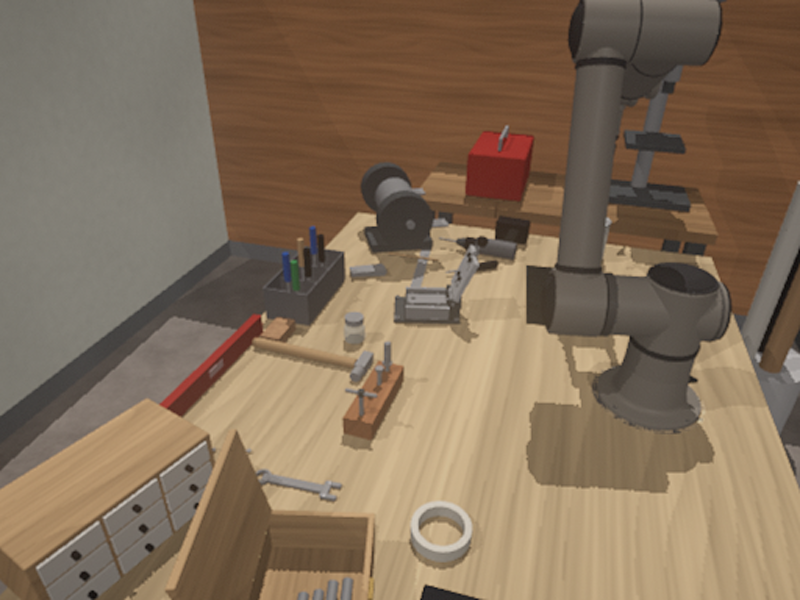

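The top view shows the jig at about (468,318), with the hinge end towards the robot, the leaf leaning back and the ball at (496,364). The rack is at (288,311): the T-driver stands in its left hole, and the tallest tool, at its right end (318,308), is probably the pin. I'll enlarge these.

```bash
python3 - <<'E'
from h import *
a=load('top0')['image'][:,:,::-1];b=load('side0')['image'][:,:,::-1]
f=lambda im,x,y,w,h:cv2.resize(im[y:y+h,x:x+w],(400,300),interpolation=cv2.INTER_CUBIC)
o=np.vstack([np.hstack([f(a,265,168,80,60+12)[:300],f(a,148,172,80,60)]),np.hstack([f(b,245,150,80,60),f(b,210,215,80,60)])])
# first crop equal scale
o[:300,:400]=cv2.resize(a[170:245,260:360],(400,300),interpolation=cv2.INTER_CUBIC)
cv2.imwrite('pics/crop1.png',o)
E
```

```text
(no output)
```

View pics/crop1.png

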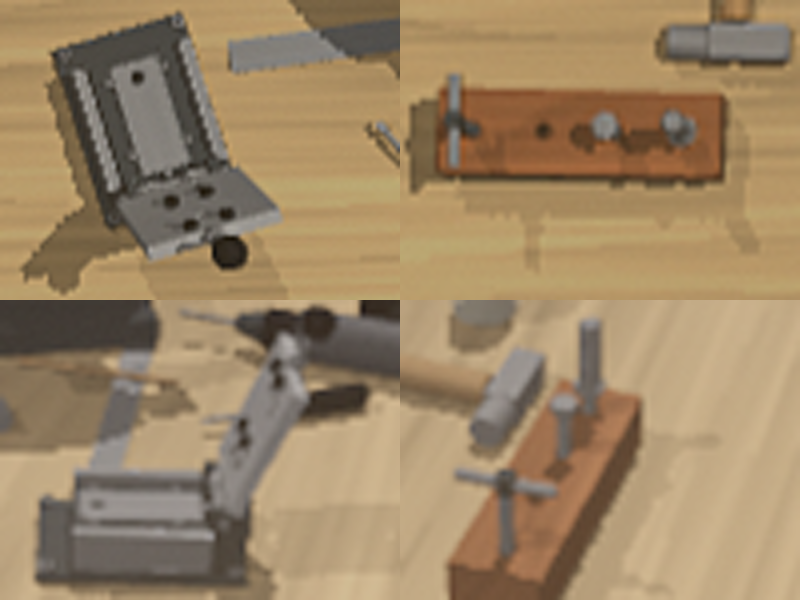

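The crop shows the foot plate's far corners at (52,55) and (182,15), the blank hole at (138,77) and the ball at (230,252). The pin has its collar at about (682,130) in the top view and its top at (592,322) in the side view.

```bash
python3 - <<'E'
from h import *
np.set_printoptions(precision=1,suppress=True)
a=load('top0');b=load('side0')
J=lambda u,v,z:atz(a,260+u/4-.4,170+v/4-.4,z)
K=lambda u,v,z:atz(a,148+(u-400)/5-.4,172+v/5-.4,z)
bh=J(138,77,39);c1=J(52,55,8);c2=J(182,15,8)
print('bh',bh,'c',c1,c2,np.linalg.norm(c1-c2))
e=(c2-c1)[:2]; print('yaw from edge',np.arctan2(*( (-e[0]) ,e[1]))) 
# rails inner lines: left rail  (78,72)->(113,190); blank left edge (112,67)->(137,165) right (152,57)->(187,158)
for p,q,z in(((78,72),(113,190),43),((112,67),(137,165),39),((152,57),(187,158),39),((182,42),(225,158),43)):
    d=J(*q,z)-J(*p,z); print('dir',np.arctan2(d[1],d[0]),np.linalg.norm(d))
d=(c1+c2)/2-bh; print('mid edge->hole',np.linalg.norm(d[:2]))
yaws=[]
d=bh-(c1+c2)/2; print('yaw mid',np.arctan2(d[1],d[0]))
o,dr=ray(a,260+230/4-.4,170+252/4-.4)
for yaw in(-2.85,-2.87,-2.89,-2.91,-2.93,-2.95):
    x=np.array([np.cos(yaw),np.sin(yaw),0]);y=np.array([-x[1],x[0],0])
    h=bh+100*x;h[2]=49
    t=((h-o)@y)/(dr@y);p=o+dr*t; print(yaw,h,'ball',p,'r',np.linalg.norm(p-h),'ang',np.arctan2(p[2]-49,-(p-h)@x))
print('rack corners',K(440,90,40),K(722,95,40),K(722,180,40),K(440,178,40))
for uv in((605,123,82),(682,128,55),(675,120,111),(543,130,40)):print(K(*uv))
o2,d2=ray(b,210+(592-400)/5-.4,215+22/5-.4)
print('pin top side z111',o2+d2*(111-o2[2])/d2[2])
E
```

```text
bh [ 579.9 -190.2   39. ] c [ 606.3 -116.5    8. ] [ 640.9 -236.7    8. ] 125.1022379992975
yaw from edge -2.8616646653943
dir -2.887990769084817 108.6962578380745
dir -2.9295083894157137 89.8505621550105
dir -2.84940637710327 94.89208237426278
dir -2.830859416296944 109.50646186204155
mid edge->hole 45.840534570953416
yaw mid -2.8390170845291944
-2.85 [ 484.1 -219.    49. ] ball [ 419.8 -238.3  183.5] r 150.314117201327 ang 2.0336447241232345
-2.87 [ 483.5 -217.1   49. ] ball [ 419.3 -234.9  201.7] r 166.5667513907332 ang 1.9823109416041917
-2.89 [ 483.  -215.1   49. ] ball [ 418.9 -231.6  219.7] r 183.11277795832675 ang 1.940740122612925
-2.91 [ 482.5 -213.2   49. ] ball [ 418.4 -228.3  237.7] r 199.86616801523542 ang 1.906568374004608
-2.93 [ 482.1 -211.2   49. ] ball [ 418.  -225.   255.6] r 216.77168440782896 ang 1.8781030749079053
-2.95 [ 481.7 -209.3   49. ] ball [ 417.5 -221.7  273.5] r 233.79420090159385 ang 1.8541126769496847
rack corners [587.6 300.4  40. ] [579.7 101.2  40. ] [519.3 101.6  40. ] [525.  299.5  40. ]
[555.9 177.   82. ]
[554.8 127.8  55. ]
[553.1 125.6 111. ]
[557.5 227.5  40. ]
pin top side z111 [547.8 128.5 111. ]
```

The geometry agrees: hinge at about (483,-217), yaw about -2.865, ball at about (418,-236,204) with the leaf near 1.99, and the pin at (552,127). Next I move above the ball for a wrist look.

```bash
cat >> h.py <<'E'
def down(yaw_y):  # tool down, tool y along world heading yaw_y
    y=np.array([np.cos(yaw_y),np.sin(yaw_y),0]);z=np.array([0,0,-1.]);return R.from_matrix(np.c_[np.cross(y,z),y,z])
E
python3 - <<'E'
from h import *
Rt=down(-2.865+np.pi/2)
print(rel([300,-370,300],Rt),rel([418,-236,290],Rt))
E
```

```text
(array([ 0.822 , -0.3884, -0.3458]), array([-0.0004, -0.0001,  0.0166])) (array([ 1.5967, -0.8319, -0.295 ]), array([-0.0004, -0.0001,  0.0166]))
```

```bash
python3 -m jog '[[[0.2,-0.1,-0.3,0,0,0.0166],[0.4,-0.2,-0.3,0,0,0.0166],[0.6,-0.3,-0.3,0,0,0.0166],[0.8,-0.4,-0.3,0,0,0.0166],[0.9,-0.46,-0.3,0,0,0.0166],[1,-0.52,-0.3,0,0,0.0166],[1,-0.52,-0.3,0,0,0.0166]]]'; python3 - <<'E'
from h import *
print(rel([418,-236,290],down(-2.865+np.pi/2)))
E
```

```text
time_s: 0.98
ee_pos: [325.8, -332.8, 291.1]
eef_rot: [-3.111, -0.437, 0.0]
contact_force: [-0.4, -0.4, -0.1]
finger_gap: 85.3
finger_force: 0.0
(array([ 0.5763, -0.3384,  0.0057]), array([-0.0002,  0.    ,  0.0008]))
```

```bash
python3 -m jog '[[[0.2,-0.11,0,0,0,0],[0.4,-0.23,0,0,0,0],[0.576,-0.338,0.005,0,0,0],[0.576,-0.338,0.005,0,0,0],[0.576,-0.338,0.005,0,0,0]]]'; python3 - <<'E'
from h import *
c=snap('wrist','w1',scale=1.5)
print(proj(c,[418,-236,204]), ray(c,256,192))
E
```

```text
time_s: 1.6
ee_pos: [417.1, -238.1, 290.0]
eef_rot: [3.111, 0.433, -0.001]
contact_force: [-0.9, -0.6, 0.3]
finger_gap: 85.5
finger_force: 0.0
[254.27103165 196.47258684] (array([ 491.9362337 , -217.86961404,  431.96401945]), array([-0.29059406, -0.077323  , -0.95373007]))
```

View pics/w1.png

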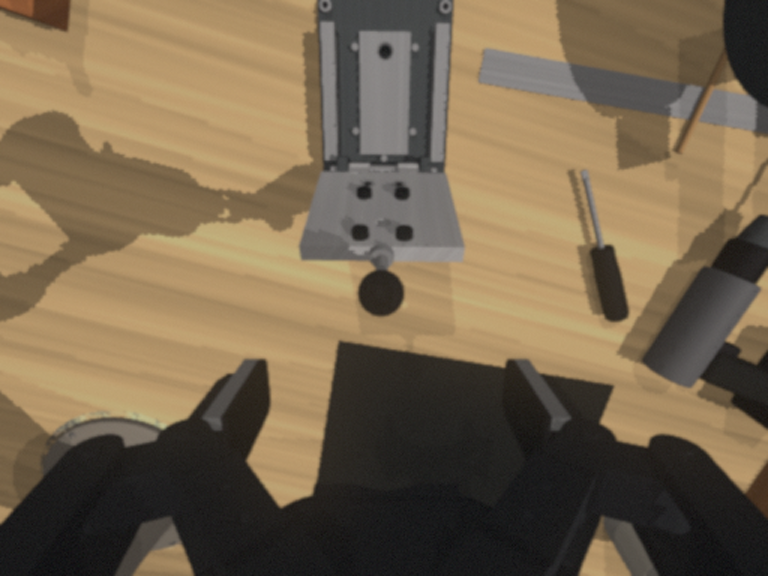

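The wrist view shows the ball at (381,293), or (254,195) in full-frame pixels. I predicted (254,196), so the position holds. The blank hole is at (385,50), and the jig is square with the tool. I refine the jig pose from this image.

```bash
python3 - <<'E'
from h import *
np.set_printoptions(precision=1,suppress=True)
c=load('w1'); P=lambda u,v,z:atz(c,u/1.5-.2,v/1.5-.2,z)
bh=P(385,50,39);print('bh',bh)
for p,q,z in(((359,33),(361,152),39),((409,33),(408,155),39),((321,24),(324,160),43),((450,24),(444,160),43)):
    d=P(*q,z)-P(*p,z);print(np.round(np.arctan2(d[1],d[0]),3),np.linalg.norm(d))
m=lambda u1,u2,v,z:(P(u1,v,z)+P(u2,v,z))/2
d=m(324,444,160,43)-m(321,450,24,43);yaw=np.arctan2(d[1],d[0]);print('yaw',round(yaw,3))
a=load('top0')
for f in (yaw,-2.865):
  x=np.array([np.cos(f),np.sin(f),0]);h=bh+100*x;h[2]=49;print('hinge',h)
  for th in(1.9,1.95,2.0,2.05):
    b=h-170*x*np.cos(th)+[0,0,170*np.sin(th)];print(th,b,'w',proj(c,b),'t',proj(a,b))
print('seen w 253.8 195.1  t 317.1 232.6')
E
```

```text
bh [ 580.6 -191.6   39. ]
-2.866 96.60523525824404
-2.858 99.24699507353894
-2.889 109.29621216408803
-2.869 109.25033832320705
yaw -2.879
hinge [ 484.1 -217.6   49. ]
1.9 [ 431.  -231.9  209.9] w [253.7 183.6] t [316.4 228.7]
1.95 [ 423.3 -234.   206.9] w [253.6 191.4] t [317.  231.3]
2.0 [ 415.8 -236.   203.6] w [253.6 198.6] t [317.6 233.8]
2.05 [ 408.4 -238.   199.9] w [253.6 205.1] t [318.2 236.2]
hinge [ 484.4 -218.9   49. ]
1.9 [ 431.6 -233.9  209.9] w [256.1 183.6] t [317.1 228.5]
1.95 [ 423.9 -236.1  206.9] w [256.2 191.4] t [317.7 231. ]
2.0 [ 416.4 -238.3  203.6] w [256.2 198.6] t [318.3 233.5]
2.05 [ 409.  -240.3  199.9] w [256.2 205.1] t [318.9 236. ]
seen w 253.8 195.1  t 317.1 232.6
```

```bash
python3 - <<'E'
from h import *
print(rel([419.4,-235,185],down(-2.879+np.pi/2)))
E
```

```text
(array([ 0.0167, -0.0129,  0.5257]), array([0.    , 0.0002, 0.0041]))
```

```bash
python3 -m jog '[[[0.017,-0.013,0.1,0,0,0.0041],[0.017,-0.013,0.25,0,0,0.0041],[0.017,-0.013,0.4,0,0,0.0041],[0.017,-0.013,0.5,0,0,0.0041],[0.017,-0.013,0.525,0,0,0.0041],[0.017,-0.013,0.525,0,0,0.0041]]]' && python3 -m jog '[[[0,0,0,0,0,0],[0,0,0,0,0,0],[0,0,0,0,0,0],[0,0,0,0,0,0],[0,0,0,0,0,0],[0,0,0,0,0,0]]]' 15 40
```

```text
time_s: 2.4
ee_pos: [420.0, -234.7, 185.7]
eef_rot: [3.114, 0.411, 0.0]
contact_force: [-0.1, -0.3, -0.0]
finger_gap: 85.4
finger_force: 0.0
time_s: 3.15
ee_pos: [420.2, -234.1, 185.7]
eef_rot: [3.114, 0.413, 0.0]
contact_force: [-1.9, 0.1, 5.0]
finger_gap: 26.0
finger_force: 39.2
```

The gap is 26 mm on a 28 mm ball with 5 N upward, so the pads probably sit too high on it. I reopen, go 6 mm lower and close again.

```bash
python3 -m jog '[[[0,0,0,0,0,0],[0,0,0,0,0,0],[0,0,0.03,0,0,0],[0,0,0.03,0,0,0]]]' 50 && python3 -m jog '[[[0,0,0,0,0,0],[0,0,0,0,0,0],[0,0,0,0,0,0],[0,0,0,0,0,0],[0,0,0,0,0,0],[0,0,0,0,0,0]]]' 15 40; python3 - <<'E'
from h import *
c=imaging.read_camera('side');np.save('pics/s2.npy',c,allow_pickle=True)
u,v=proj(c,[420,-235,205]).astype(int);print(u,v)
im=c['image'][v-50:v+40,u-60:u+60,::-1]
cv2.imwrite('pics/s2.png',cv2.resize(im,None,fx=6,fy=6,interpolation=cv2.INTER_CUBIC))
E
```

```text
time_s: 3.65
ee_pos: [419.8, -233.7, 178.5]
eef_rot: [-3.113, -0.413, 0.002]
contact_force: [-0.6, 0.5, 0.0]
finger_gap: 50.1
finger_force: 0.0
time_s: 4.4
ee_pos: [420.2, -234.0, 179.4]
eef_rot: [3.114, 0.413, 0.0]
contact_force: [-2.0, -0.4, 0.8]
finger_gap: 25.8
finger_force: 39.2
307 153
```

View pics/s2.png

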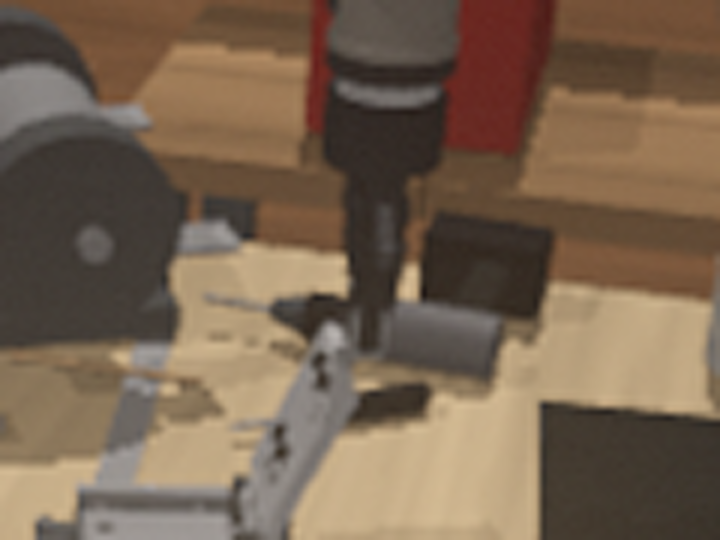

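The side view shows the fingertips around the ball, just above the leaf's free edge at about (335,330). The gap is again about 26 mm with almost no vertical force, so that is pad softness and the grip is good. I now work out the arc.

```bash
python3 - <<'E'
import numpy as np
t0=1.976
for t in np.r_[t0-np.arange(1,20)*.1, .04,0.03,0]: print(round(t,3),round(.85*(np.cos(t)-np.cos(t0)),3),round(-.85*(np.sin(t)-np.sin(t0)),3))
E
python3 -m jog '[[[0.04,0,-0.01,0,0,0],[0.08,0,-0.03,0,0,0],[0.121,0,-0.041,0,0,0],[0.165,0,-0.053,0,0,0],[0.209,0,-0.062,0,0,0],[0.253,0,-0.067,0,0,0],[0.253,0,-0.067,0,0,0]]]'
```

```text
1.876 0.08 -0.03
1.776 0.162 -0.051
1.676 0.246 -0.064
1.576 0.331 -0.069
1.476 0.416 -0.065
1.376 0.5 -0.053
1.276 0.582 -0.032
1.176 0.662 -0.003
1.076 0.739 0.033
0.976 0.811 0.077
0.876 0.879 0.128
0.776 0.942 0.186
0.676 0.998 0.249
0.576 1.048 0.318
0.476 1.091 0.392
0.376 1.126 0.469
0.276 1.153 0.55
0.176 1.172 0.632
0.076 1.183 0.717
0.04 1.184 0.747
0.03 1.185 0.756
0.0 1.185 0.781
time_s: 5.32
ee_pos: [469.8, -220.4, 192.4]
eef_rot: [-3.114, -0.414, -0.001]
contact_force: [-0.4, 0.1, -3.3]
finger_gap: 26.2
finger_force: 39.7
```

```bash
python3 -m jog '[[[0.078,0,-0.002,0,0,0],[0.163,0,0.002,0,0,0],[0.247,0,0.014,0,0,0],[0.329,0,0.035,0,0,0],[0.409,0,0.064,0,0,0],[0.448,0,0.081,0,0,0],[0.486,0,0.1,0,0,0],[0.486,0,0.1,0,0,0]]]'
```

```text
time_s: 6.32
ee_pos: [563.4, -195.2, 172.5]
eef_rot: [-3.114, -0.414, -0.001]
contact_force: [0.2, 0.9, -1.2]
finger_gap: 26.3
finger_force: 39.9
```

```bash
python3 -m jog '[[[0.036,0,0.021,0,0,0],[0.072,0,0.044,0,0,0],[0.107,0,0.069,0,0,0],[0.14,0,0.095,0,0,0],[0.172,0,0.123,0,0,0],[0.203,0,0.153,0,0,0],[0.232,0,0.184,0,0,0],[0.259,0,0.216,0,0,0]]]' && python3 -m jog '[[[0.026,0,0.034,0,0,0],[0.05,0,0.069,0,0,0],[0.072,0,0.105,0,0,0],[0.093,0,0.143,0,0,0],[0.111,0,0.181,0,0,0],[0.128,0,0.22,0,0,0],[0.128,0,0.22,0,0,0]]]'
```

```text
time_s: 7.32
ee_pos: [613.1, -181.8, 128.9]
eef_rot: [-3.114, -0.413, 0.0]
contact_force: [-1.7, -0.3, -0.0]
finger_gap: 25.7
finger_force: 40.3
time_s: 8.2
ee_pos: [637.8, -175.0, 84.7]
eef_rot: [-3.114, -0.413, 0.0]
contact_force: [-1.0, 0.6, -2.1]
finger_gap: 25.5
finger_force: 40.4
```

```bash
python3 -m jog '[[[0.014,0,0.04,0,0,0],[0.027,0,0.081,0,0,0],[0.037,0,0.122,0,0,0],[0.046,0,0.163,0,0,0],[0.051,0,0.2,0,0,0],[0.055,0,0.23,0,0,0],[0.057,0,0.25,0,0,0],[0.057,0,0.25,0,0,0]]]' && python3 -m jog '[[[0,0,0.01,0,0,0],[0.001,0,0.02,0,0,0],[0.001,0,0.028,0,0,0],[0.001,0,0.028,0,0,0]]]'
```

```text
time_s: 9.2
ee_pos: [648.4, -172.2, 35.0]
eef_rot: [-3.114, -0.413, 0.001]
contact_force: [-1.9, -0.9, -1.7]
finger_gap: 26.0
finger_force: 40.6
time_s: 9.7
ee_pos: [648.8, -172.2, 29.8]
eef_rot: [3.114, 0.413, -0.0]
contact_force: [-1.3, 0.3, -0.8]
finger_gap: 25.5
finger_force: 40.7
```

```bash
python3 -m jog '[[[0,0,0.01,0,0,0],[0,0,0.01,0,0,0]]]'; python3 -m jog '[[[0,0,0.01,0,0,0],[0,0,0.01,0,0,0]]]';
```

```text
time_s: 9.95
ee_pos: [648.9, -172.3, 28.1]
eef_rot: [3.114, 0.413, 0.0]
contact_force: [-1.9, 0.0, 3.0]
finger_gap: 25.7
finger_force: 40.8
time_s: 10.2
ee_pos: [649.0, -172.3, 26.1]
eef_rot: [3.114, 0.413, 0.001]
contact_force: [-2.3, 0.1, 3.9]
finger_gap: 25.7
finger_force: 40.9
```

It is resting on the rubber pads (+4 N). I release gently and rise.

```bash
python3 -m jog '[[[0,0,-0.012,0,0,0],[0,0,-0.012,0,0,0]]]' && python3 -m jog '[[[0,0,0,0,0,0],[0,0,0,0,0,0],[0,0,0,0,0,0]]]' 60 && python3 -m jog '[[[0,0,-0.1,0,0,0],[0,0,-0.3,0,0,0],[0,0,-0.55,0,0,0],[0,0,-0.8,0,0,0],[-0.2,0,-0.9,0,0,0],[-0.45,0,-0.9,0,0,0],[-0.55,0,-0.9,0,0,0],[-0.55,0,-0.9,0,0,0]]]' && python3 - <<'E'
from h import *
c=snap('wrist','w2',scale=1.5); s=monitor.get_state(); print(s['ee_pos'],proj(c,[580.6,-191.6,59]))
E
```

```text
time_s: 10.45
ee_pos: [648.8, -172.3, 28.4]
eef_rot: [3.114, 0.413, 0.0]
contact_force: [-2.3, 0.5, 2.9]
finger_gap: 26.1
finger_force: 40.8
time_s: 10.82
ee_pos: [648.9, -172.2, 28.2]
eef_rot: [3.114, 0.413, 0.0]
contact_force: [0.4, 0.4, 0.0]
finger_gap: 59.8
finger_force: 0.0
time_s: 11.82
ee_pos: [542.0, -201.4, 210.3]
eef_rot: [3.113, 0.411, 0.003]
contact_force: [-0.1, -0.3, 0.3]
finger_gap: 60.0
finger_force: 0.0
[ 542.95217971 -201.21132016  209.982871  ] [256.71132517 144.36504216]
```

View pics/w2.png

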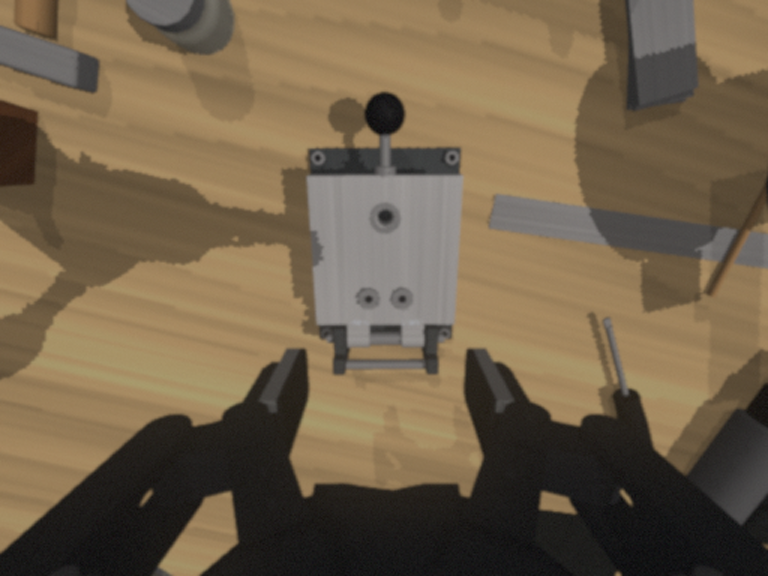

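The leaf is shut. Its large hole is at (385,217), against a prediction of (385,216.5), so the hole lies at about (580.4,-191). Next I go over the pin with the fingers turned to close along world x, clear of the neighbouring bolt.

```bash
python3 - <<'E'
from h import *
print(rel([547,-40,215],down(-0.65)),rel([552,127,215],down(-0.02)),monitor.get_state()['joint_positions'])
E
```

```text
(array([ 0.2291, -0.7731, -0.0259]), array([ 0.0007, -0.0005, -0.2094])) (array([ 0.4702, -1.5729, -0.0268]), array([ 9.000e-04, -2.000e-04, -4.099e-01])) [-4.87333532e-01  4.56177772e-01  1.40675936e+00  2.06037277e-04
  1.27594260e+00  8.20500156e-01]
```

```bash
python3 -m jog '[[[0.06,-0.2,-0.02,0,0,-0.05],[0.12,-0.4,-0.026,0,0,-0.1],[0.18,-0.6,-0.026,0,0,-0.15],[0.23,-0.77,-0.026,0,0,-0.2094],[0.23,-0.77,-0.026,0,0,-0.2094]]]' 60; python3 - <<'E'
from h import *
print(rel([552,127,215],down(-0.02)))
E
```

```text
time_s: 12.5
ee_pos: [547.8, -37.4, 213.9]
eef_rot: [2.81, 1.404, 0.002]
contact_force: [0.0, -0.8, -0.3]
finger_gap: 59.7
finger_force: 0.0
(array([ 0.6698, -0.477 , -0.0051]), array([ 0.0003, -0.0002, -0.1987]))
```

```bash
python3 -m jog '[[[0.2,-0.14,0,0,0,-0.05],[0.4,-0.28,0,0,0,-0.1],[0.55,-0.4,0,0,0,-0.15],[0.665,-0.477,-0.005,0,0,-0.1987],[0.665,-0.477,-0.005,0,0,-0.1987],[0.665,-0.477,-0.005,0,0,-0.1987]]]'; python3 - <<'E'
from h import *
c=snap('wrist','w3',scale=1.5); s=monitor.get_state(); print(s['ee_pos'],proj(c,[552,127,111]),proj(c,[552,127,61]))
E
```

```text
time_s: 13.25
ee_pos: [551.7, 122.6, 214.4]
eef_rot: [2.252, 2.19, -0.001]
contact_force: [-0.1, -0.6, -0.2]
finger_gap: 60.0
finger_force: 0.0
[551.66944164 122.27404599 214.4351397 ] [255.63542252 186.03026686] [255.86321602 173.72966781]
```

View pics/w3.png

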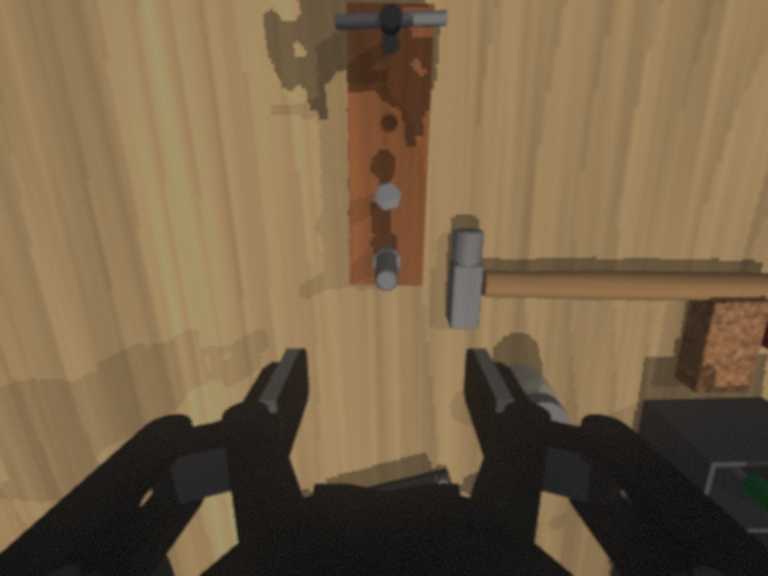

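The wrist view shows the pin, with its top at (387,282) and its round collar at (386,259). The hex bolt is next to it at (388,197).

```bash
python3 - <<'E'
from h import *
c=load('w3')
print(atz(c,387/1.5-.2,282/1.5-.2,111),atz(c,386/1.5-.2,259/1.5-.2,61))
print(rel([553,126.5,67],down(-0.02)))
E
```

```text
[554.01626232 125.17880266 111.        ] [553.48066353 128.42481242  61.        ]
(array([0.0217, 0.006 , 0.7372]), array([ 0.    ,  0.0002, -0.0026]))
```

```bash
python3 -m jog '[[[0.022,0.009,0.1,0,0,0],[0.022,0.009,0.25,0,0,0],[0.022,0.009,0.4,0,0,0],[0.022,0.009,0.55,0,0,0],[0.022,0.009,0.68,0,0,0],[0.022,0.009,0.735,0,0,0],[0.022,0.009,0.735,0,0,0]]]' && python3 -m jog '[[[0,0,0,0,0,0],[0,0,0,0,0,0],[0,0,0,0,0,0],[0,0,0,0,0,0],[0,0,0,0,0,0],[0,0,0,0,0,0],[0,0,0,0,0,0]]]' 5 100
```

```text
time_s: 14.18
ee_pos: [553.2, 127.0, 67.2]
eef_rot: [-2.25, -2.191, 0.001]
contact_force: [-0.1, 0.4, -0.5]
finger_gap: 59.6
finger_force: 0.0
time_s: 15.05
ee_pos: [553.3, 127.8, 68.5]
eef_rot: [2.248, 2.193, 0.001]
contact_force: [-2.6, -0.3, 5.9]
finger_gap: 13.5
finger_force: 97.3
```

```bash
python3 -m jog '[[[0,0,-0.05,0,0,0],[0,0,-0.15,0,0,0],[0,0,-0.3,0,0,0],[0,0,-0.5,0,0,0],[0,0,-0.65,0,0,0],[0,0,-0.65,0,0,0]]]' && python3 - <<'E'
from h import *
print(rel([563,-32,197],down(-0.65)))
E
```

```text
time_s: 15.8
ee_pos: [554.5, 127.9, 200.3]
eef_rot: [2.246, 2.191, 0.007]
contact_force: [-0.6, -0.4, -2.3]
finger_gap: 13.8
finger_force: 97.5
(array([-0.7983,  0.0622,  0.0165]), array([ 0.0018, -0.0008,  0.199 ]))
```

```bash
python3 -m jog '[[[-0.2,0.015,0.01,0,0,0.05],[-0.4,0.03,0.01,0,0,0.1],[-0.6,0.045,0.01,0,0,0.15],[-0.8,0.06,0.016,0,0,0.199],[-0.8,0.06,0.016,0,0,0.199]]]' && python3 - <<'E'
from h import *
print(rel([580.3,-190.9,150],down(-1.308)))
E
```

```text
time_s: 16.42
ee_pos: [560.5, -35.0, 192.7]
eef_rot: [-2.817, -1.389, 0.004]
contact_force: [-1.3, 0.5, -2.0]
finger_gap: 14.1
finger_force: 97.5
(array([-0.558 ,  0.5536,  0.2133]), array([-0.0004,  0.0007,  0.208 ]))
```

```bash
python3 -m jog '[[[-0.14,0.14,0.05,0,0,0.05],[-0.28,0.28,0.1,0,0,0.1],[-0.42,0.42,0.15,0,0,0.15],[-0.52,0.52,0.2,0,0,0.208],[-0.558,0.5536,0.213,0,0.0007,0.208],[-0.558,0.5536,0.213,0,0.0007,0.208],[-0.558,0.5536,0.213,0,0.0007,0.208]]]' && python3 - <<'E'
from h import *
c=imaging.read_camera('wrist');np.save('pics/w4.npy',c,allow_pickle=True);d=imaging.read_camera('side');np.save('pics/s4.npy',d,allow_pickle=True)
s=monitor.get_state();print(rel([580.3,-190.9,150],down(-1.308)))
p=s['ee_pos'];tip=p-[0,0,55.5]
u,v=proj(c,[580,-191,70]).astype(int);print('w',u,v,'tip',proj(c,tip),'hole',proj(c,[580.4,-191,59]))
A=cv2.resize(c['image'][v-50:v+50,u-33:u+33,::-1],None,fx=6,fy=6,interpolation=cv2.INTER_CUBIC)
u2,v2=proj(d,[580,-191,80]).astype(int);print('s',u2,v2,'tip',proj(d,tip),'hole',proj(d,[580.4,-191,59]))
B=cv2.resize(d['image'][v2-50:v2+50,u2-33:u2+33,::-1],None,fx=6,fy=6,interpolation=cv2.INTER_CUBIC)
cv2.imwrite('pics/c4.png',np.hstack([A,B]))
E
```

```text
time_s: 17.3
ee_pos: [581.9, -187.0, 152.0]
eef_rot: [-3.112, -0.424, -0.003]
contact_force: [-0.3, -0.4, -1.1]
finger_gap: 13.6
finger_force: 97.5
(array([-0.0131,  0.0158,  0.0111]), array([-0.0001, -0.0008,  0.0023]))
w 260 202 tip [256.49813412 210.68586133] hole [260.20003164 198.42742121]
s 263 181 tip [262.95676231 177.91983842] hole [263.32373242 185.71223659]
```

View pics/c4.png

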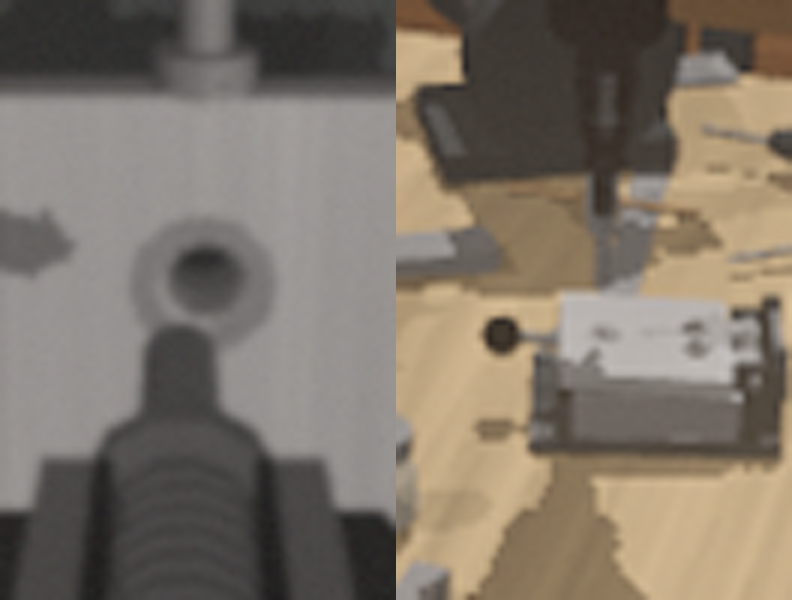

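The left crop shows the pin tip at about (181,340), short of the hole at (207,278). This matches the kinematic prediction: the arm lagged and is still 4 mm off. I correct this and come down near the leaf.

```bash
python3 -m jog '[[[-0.013,0.017,0.1,0,0,0.0023],[-0.013,0.017,0.13,0,0,0.0023],[-0.013,0.017,0.13,0,0,0.0023],[-0.013,0.017,0.13,0,0,0.0023]]]' && python3 - <<'E'
from h import *
c=imaging.read_camera('wrist');s=monitor.get_state();print(s['ee_pos'],rel([580.4,-191.2,120],down(-1.308)))
p=s['ee_pos'];tip=p-[0,0,55.5]
print('tip',proj(c,tip),'top',proj(c,p),'hole',proj(c,[580.4,-191.2,59]))
u,v=260,202
cv2.imwrite('pics/c5.png',cv2.resize(c['image'][v-50:v+50,u-50:u+50,::-1],None,fx=6,fy=6,interpolation=cv2.INTER_CUBIC))
E
```

```text
time_s: 17.9
ee_pos: [580.6, -192.2, 126.4]
eef_rot: [-3.115, -0.408, -0.005]
contact_force: [0.3, 0.5, -0.8]
finger_gap: 13.7
finger_force: 97.5
[ 580.62971684 -192.27829301  126.4777682 ] (array([ 0.0002, -0.0055,  0.0324]), array([ 0.0001, -0.001 , -0.0008]))
tip [256.26764785 210.75203294] top [255.92876002 244.84975019] hole [254.99856881 205.45857827]
```

View pics/c5.png

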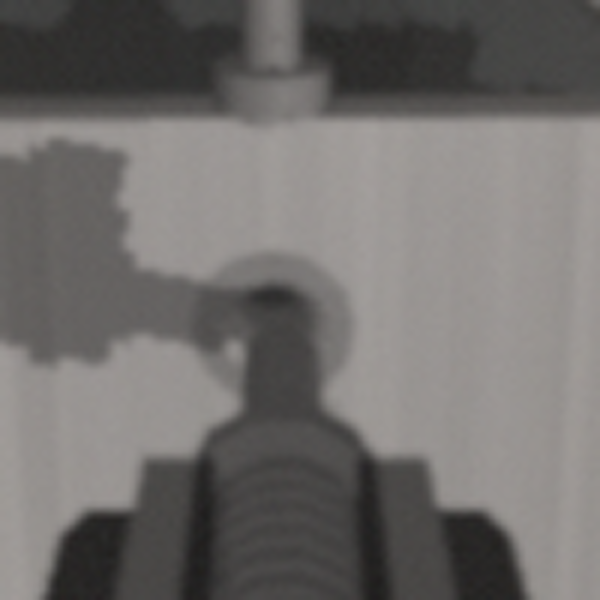

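The bush is centred at (272,325), and the pin tip is at u≈283, about 1.4 mm towards +tool y. I correct this and lower until it meets something.

```bash
python3 -m jog '[[[0,-0.007,0.01,0,0,0],[0,-0.007,0.03,0,0,0],[0,-0.007,0.05,0,0,0],[0,-0.007,0.07,0,0,0],[0,-0.007,0.075,0,0,0],[0,-0.007,0.075,0,0,0]]]'; python3 -m jog '[[[0,0,0.01,0,0,0],[0,0,0.02,0,0,0],[0,0,0.02,0,0,0]]]'
```

```text
time_s: 18.7
ee_pos: [579.9, -191.0, 110.6]
eef_rot: [-3.114, -0.407, -0.003]
contact_force: [0.1, -0.0, -1.9]
finger_gap: 13.7
finger_force: 97.5
time_s: 19.08
ee_pos: [579.7, -190.9, 106.5]
eef_rot: [-3.114, -0.407, -0.002]
contact_force: [-0.4, 0.3, -0.6]
finger_gap: 13.7
finger_force: 97.5
```

The tip is inside the leaf's hole with no force, so I go on down through the blank.

```bash
python3 -m jog '[[[0,0,0.02,0,0,0],[0,0,0.04,0,0,0],[0,0,0.055,0,0,0],[0,0,0.07,0,0,0],[0,0,0.07,0,0,0]]]'; python3 -m jog '[[[0,0,0.02,0,0,0],[0,0,0.03,0,0,0],[0,0,0.03,0,0,0]]]'
```

```text
time_s: 19.7
ee_pos: [579.7, -190.8, 92.4]
eef_rot: [-3.114, -0.407, -0.002]
contact_force: [-0.3, 0.5, -0.4]
finger_gap: 13.5
finger_force: 97.5
time_s: 20.08
ee_pos: [579.8, -190.8, 86.5]
eef_rot: [-3.114, -0.407, -0.003]
contact_force: [0.2, -0.1, -2.1]
finger_gap: 13.6
finger_force: 97.5
```

```bash
python3 -m jog '[[[0,0,0.02,0,0,0],[0,0,0.04,0,0,0],[0,0,0.06,0,0,0],[0,0,0.06,0,0,0]]]'; python3 -m jog '[[[0,0,0.01,0,0,0],[0,0,0.02,0,0,0],[0,0,0.02,0,0,0]]]'
```

```text
time_s: 20.58
ee_pos: [579.7, -190.8, 74.2]
eef_rot: [-3.114, -0.407, -0.002]
contact_force: [-0.3, -0.5, -1.8]
finger_gap: 13.7
finger_force: 97.5
time_s: 20.95
ee_pos: [580.3, -191.0, 71.2]
eef_rot: [-3.115, -0.407, -0.004]
contact_force: [0.0, 0.3, 2.5]
finger_gap: 14.0
finger_force: 97.5
```

```bash
python3 -m jog '[[[0,0,0.01,0,0,0],[0,0,0.01,0,0,0]]]' - 120; python3 -m jog '[[[0,0,0.01,0,0,0],[0,0,0.01,0,0,0]]]'
```

```text
time_s: 21.2
ee_pos: [580.4, -191.0, 69.3]
eef_rot: [-3.115, -0.407, -0.005]
contact_force: [-0.3, 0.6, 5.7]
finger_gap: 13.3
finger_force: 116.8
time_s: 21.45
ee_pos: [580.6, -191.1, 68.4]
eef_rot: [3.115, 0.407, 0.006]
contact_force: [-1.5, 0.9, 12.1]
finger_gap: 13.2
finger_force: 117.0
```

```bash
python3 -m jog '[[[0,0,0.006,0,0,0],[0,0,0.006,0,0,0]]]'; python3 -m jog '[[[0,0,0.004,0,0,0],[0,0,0.004,0,0,0],[0,0,0.004,0,0,0]]]'
```

```text
time_s: 21.7
ee_pos: [580.7, -191.2, 68.2]
eef_rot: [3.114, 0.407, 0.007]
contact_force: [-4.8, 0.9, 18.4]
finger_gap: 13.3
finger_force: 117.3
time_s: 22.08
ee_pos: [580.8, -191.3, 68.0]
eef_rot: [3.114, 0.407, 0.008]
contact_force: [-5.6, 1.8, 20.7]
finger_gap: 13.5
finger_force: 117.6
```

```bash
python3 -m jog '[[[0,0,0.006,0,0,0],[0,0,0.006,0,0,0],[0,0,0.006,0,0,0],[0,0,0.006,0,0,0],[0,0,0.006,0,0,0],[0,0,0.006,0,0,0],[0,0,0.006,0,0,0],[0,0,0.006,0,0,0]]]'; python3 - <<'E'
from h import *
d=imaging.read_camera('side');c=imaging.read_camera('wrist')
A=cv2.resize(d['image'][130:230,213:313,::-1],(400,400),interpolation=cv2.INTER_CUBIC);B=cv2.resize(c['image'][130:230,206:306,::-1],(400,400),interpolation=cv2.INTER_CUBIC)
cv2.imwrite('pics/f.png',np.hstack([A,B]));print(monitor.get_state()['contact_force'])
E
```

```text
time_s: 23.08
ee_pos: [580.9, -191.3, 67.8]
eef_rot: [3.114, 0.407, 0.008]
contact_force: [-7.9, 3.5, 28.2]
finger_gap: 13.4
finger_force: 118.6
[-7.35774768  2.52186872 28.36880015]
```

View pics/f.png

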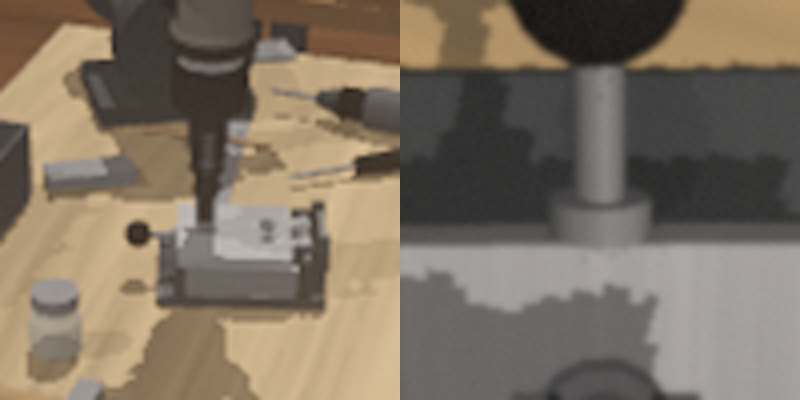

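The leaf lies flat and the collar's rim is on the leaf at (605,385) in the right crop. The press is steady at 28 N against the hard stop, so I hand in.

```bash
python3 -c "
from bench import robot
print(robot.close_job())"
```

```text
the job is handed in; nothing more can be done
None
```

The job is handed in: the leaf was lowered shut by its ball, the pin is through leaf and blank with its collar on the leaf, and the gripper is still holding and pressing it with about 28 N.

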